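# Swap the decanter and the jigger on the drinks shelf

## Robot

A 6-joint arm with a two-finger parallel gripper is mounted at the origin on the work surface. World frame = base frame: x ahead of the robot, y to its left, z up, the work surface at z = 0. Lengths are in m, angles in degrees, forces in N, time in s.
With the tool pointing down it reaches from about 0.325 to 0.925 m from the base axis. Payload 3.1 kg.
Tool frame: the origin (TCP) lies at the very end of the fingers, on their centre line; the grasp point (between the pads) lies 19 mm behind it; z points along the fingers, y is the direction in which the jaws open and shut (so a half turn about z gives the same grasp; the last joint's range is limited). The gripper opens to 85 mm and grips with 20 to 120 N. Pads are 22 mm wide; open, the fingers measure 114 mm over their backs; the gripper's body (76 mm by 85 mm) begins 54 mm behind the grasp point. The pads swing forward as they close: fully open they stand 13 mm farther back than shut.
Start: joints at [-73.866, 12.427, 92.441, -0, 75.132, -6.429], TCP at [0.24, -0.577, 0.231] pointing down, gripper open.
Joint ranges: [-157.48, 157.48], [-44.54, 120.13], [17.64, 146.25], [-64.5, 244.5], [7.68, 150.69], [-147.95, 147.95]. Speed limits (degrees/s): [159.86, 159.86, 180, 180, 180, 180].

## Interface

Orientations are given as a 3x3 rotation matrix whose columns are the frame's x, y, z axes.
In Python, from plant import monitor, viewer, robot gives the robot as it stands.
- The arm moves only by the tool servo_tool, never from a script. Its argument "increments" is a list of rows, each a list of 3 entries, a list of its own where there are three numbers: the opening, from -1 (shut) to 1 (fully open), so that 0 is half open, then the shift along the world's x, y, z in cm, then the turn about the world's z in rad. A call has 1 to 12 rows; each row shifts and turns the pose as measured when the row begins; what a row does not reach is not made up. A row lasts 1/8 s, in which the tool goes at most 62.5 mm and 10.7 degrees, less where a joint would pass 70% of its speed; a pose out of reach is approached as far as the arm can. A call with a gripper value outside its range is refused whole. The fingers move at their own pace and stop on an object; "newtons" is the grip in N (left out, the last holds). Time passes only in rows, so rows that do not move let the fingers close. It gives the time, the measured TCP pose, the force and the opening at its end, in the units of the state.
- monitor.get_state(): the state, without advancing time (a new reading comes with each control period).
- viewer.snapshot(name): name is "scene" or "top" or "wrist"; returns a dict with "pixels" (480x640x3 uint8, blue, green, red), "depth" (480x640 float32, m along the optical axis (not along the pixel's ray), 0 where there is no reading), "fx", "fy", "cx", "cy" (pixels), "pose" (4x4, takes a point from camera to world coordinates). Camera axes: x right, y down, z forward; pixel columns grow to the right and rows downward; lengths in m; the calibration is good to about 2 mm. A picture is of the moment at which its call begins.
- robot.hand_in(): hands the job in, once; it reports no verdict.
The state is a dict: "time": time; "joints": joint angles; "joint_vel": joint speeds; "joint_efforts": joint torques, N m; "eef_pos": TCP position; "eef_rot": TCP orientation; "force": force on the tool from outside, world axes, zero at the start; "moment": the same for the moment, N m; "finger_gap": finger opening in m.
Only numpy, scipy, OpenCV 4.12 (cv2) and the standard library are available. Lean on these libraries where they do the work, as an engineer would, in place of code of your own. Each camera call takes 0.05 s, during which the arm holds its last target. There are 200 camera calls.

## Task

The crystal decanter and the steel jigger stand on each other's mats: the decanter belongs in the middle of the square slate coaster and the jigger in the middle of the round cork mat. First clear the white marble tile by stacking the round tumbler that stands on it into the other round tumbler, which stays where it is on the wood (the square one does not nest: leave it and the bitters bottle alone). Then swap the decanter and the jigger, parking one of them on the cleared tile on the way; neither may stand on the bare wood, be tipped over or be dropped, and at the end all stand upright.

Things in the scene. Friction and masses are not known exactly. Their poses are not given: they have to be found in the camera images.
- decanter_mid (a point): Squat round pale-blue crystal decanter, stopper fixed in, 142 mm high, about 0.6 kg, at first on the cork mat. Foot 80 mm across, belly 92 mm, shoulder from 45 up to 86 mm height, then a straight neck 34 mm across to 128 mm height (grip here from above, about 108 mm up); stopper 28 mm across on top. The point is on its axis, 71 mm above its underside; z up its axis.
- jigger_mid (a point): Round stainless steel jigger, 90 mm high, about 0.12 kg, at first on the slate coaster. Lower bell 44 mm across at the foot, waist 26 mm at 42 to 46 mm height, straight upper cup 40 mm across from 54 to 90 mm height (grip here from above). The point is on its axis, 45 mm above its underside; z up its axis.
- tumbler_mid (a point): Round amber tumbler to move, 80 mm high, 0.22 kg, at first on the marble tile. Straight wall 60 mm across from 29 to 80 mm height (grip here), 3 mm thick, mouth 54 mm inside. Foot 40 mm across at the bottom, 50 mm at 26 mm height; the shoulder above it rests on the rim below when stacked, 53 mm higher than the lower tumbler. The point is on its axis, 40 mm above its underside; z up its axis.
- twin_mid (a point): The other round amber tumbler, same shape and size as the first, standing by itself on the wood, mouth up; the stack is built on it where it stands. The point is on its axis, 40 mm above its underside; z up.
- square_mid (a point): Square amber glass tumbler, 62 x 62 mm and 80 mm high, standing on the wood; does not nest; not to be disturbed. The point is at its centre, 40 mm above its underside; x and y across its sides, z up.
- bitters_mid (a point): Closed brown bitters bottle, 48 mm across and 120 mm high, paper label, yellow cap, standing on the wood; not to be disturbed. The point is on its axis, 60 mm above its underside; z up.
- slate_top (a point): Square dark grey slate coaster, 120 x 120 mm, 8 mm thick, fixed to the wood: where the decanter belongs. The point is the centre of its top face, 8 mm above the wood; x and y along its sides.
- cork_top (a point): Round brown cork mat, 120 mm across, 8 mm thick, fixed: where the jigger belongs. The point is the centre of its top face, 8 mm above the wood.
- marble_top (a point): Square white marble tile, 120 x 120 mm, 8 mm thick, fixed: the parking place, at first taken by a round tumbler. The point is the centre of its top face, 8 mm above the wood; x and y along its sides.

How it is judged (in metres and radians):
On the way, in this order (a step that is already met when the one before it is completed fails the run):
1. the round tumbler from the tile is stacked in the other round tumbler and let go (horizontal distance between tumbler_mid and twin_mid below 0.006 m and z of tumbler_mid in the frame of twin_mid between 0.046 and 0.058 m and angle between each of tumbler_mid, twin_mid's own z axis and vertical below 0.1 rad and linear speed of tumbler below 0.02 m/s and contact force between the fingers and tumbler below 0.1 N), for 0.2 s.
2. the decanter or the jigger is parked on the marble tile and let go (((horizontal distance between decanter_mid and marble_top below 0.035 m and height (world z) of decanter_mid between 0.074 and 0.085 m and angle between decanter_mid's own z axis and vertical below 0.1 rad and linear speed of decanter below 0.02 m/s and contact force between the fingers and decanter below 0.1 N) or (horizontal distance between jigger_mid and marble_top below 0.035 m and height (world z) of jigger_mid between 0.048 and 0.059 m and angle between jigger_mid's own z axis and vertical below 0.1 rad and linear speed of jigger below 0.02 m/s and contact force between the fingers and jigger below 0.1 N))), for 0.2 s.
At the end, for the whole second after the job is handed in: The decanter stands upright within 15 mm of the middle of the slate coaster, the jigger upright within 15 mm of the middle of the cork mat, and the round tumbler sits upright in its twin (axes within 6 mm, 46 to 58 mm higher), all let go and at rest (all of step 1 and horizontal distance between decanter_mid and slate_top below 0.015 m and height (world z) of decanter_mid between 0.074 and 0.085 m and angle between each of decanter_mid, jigger_mid's own z axis and vertical below 0.1 rad and linear speed of each of decanter, jigger below 0.02 m/s and contact force between the fingers and decanter below 0.1 N and horizontal distance between jigger_mid and cork_top below 0.015 m and height (world z) of jigger_mid between 0.048 and 0.059 m and contact force between the fingers and jigger below 0.1 N); the robot touches nothing.
It fails at once if the square tumbler was moved by more than 20 mm or knocked over (distance of square_mid from where it was at the start of the episode above 0.02 m).
It fails at once if the bitters bottle was moved by more than 20 mm or knocked over (distance of bitters_mid from where it was at the start of the episode above 0.02 m).
It fails at once if the standing round tumbler was pushed more than 30 mm from its place or picked up (distance of twin_mid from where it was at the start of the episode above 0.03 m).
It fails at once if the decanter or the jigger was set on bare wood or tipped over (height (world z) of decanter_mid below 0.0735 m or angle between any of decanter_mid, jigger_mid's own z axis and vertical above 0.9 rad or height (world z) of jigger_mid below 0.0475 m).
It fails at once if the decanter or the jigger was dropped from more than 25 mm ((height (world z) of decanter_mid above 0.104 m and contact force between anything else and decanter below 0.05 N) or (height (world z) of jigger_mid above 0.078 m and contact force between anything else and jigger below 0.05 N)).
It also fails if it takes over 112 s, if anything falls off the work surface, if the arm or the gripper's body presses on something with over 40 N, if the wrist force passes 120 N, or if a joint passes its speed limit or range.

## Working session

There is one attempt and no reset: what is moved stays moved. The work goes in short steps, Python scripts to look and compute and a tool call to move; the robot and the scene stay as the last step left them, time stands still between calls to the robot, and variables do not carry over. Pictures are saved under pics/ and viewed, about 12 in all and at most 16, crops included, and the job is handed in when it is done.

Besides the shell and the picture viewer there is one more tool, called after "Call:" as name(argument=value, ...), one argument or row to a line, values as JSON. servo_tool: Moves the arm, as the interface text tells. Its arguments: {"type":"object","properties":{"increments":{"type":"array"},"newtons":{"type":"number"}},"required":["increments"]}

```bash
mkdir -p pics; ls; cat > h.py <<'E'
import numpy as np,cv2
from plant import monitor,viewer,robot
def snap(n,f):
    s=viewer.snapshot(n); cv2.imwrite(f'pics/{f}.png',s['pixels']); np.savez(f'pics/{f}.npz',**s); return s
def load(f): return dict(np.load(f'pics/{f}.npz'))
def ray(s,u,v,z):  # intersect the pixel's ray with world plane z
    P=s['pose']; d=P[:3,:3]@np.array([(u-s['cx'])/s['fx'],(v-s['cy'])/s['fy'],1]); o=P[:3,3]
    return o+d*(z-o[2])/d[2]
def pt(s,u,v):
    d=s['depth'][int(v),int(u)]; return (s['pose']@np.array([(u-s['cx'])/s['fx']*d,(v-s['cy'])/s['fy']*d,d,1]))[:3]
E
python3 - <<'E'
from h import *
for n in ('top','scene'):
    s=snap(n,n+'0'); print(n,s['fx'],s['pose'].round(3).tolist())
print(monitor.get_state())
E
```

```text
pics
top 588.35338687207 [[0.007, -0.992, 0.13, 0.406], [-1.0, -0.009, -0.019, 0.015], [0.02, -0.129, -0.991, 1.191], [0.0, 0.0, 0.0, 1.0]]
scene 512.6555056435041 [[-0.501, 0.74, -0.448, 0.935], [0.865, 0.425, -0.266, 0.229], [-0.007, -0.521, -0.854, 0.818], [0.0, 0.0, 0.0, 1.0]]
{'time': 0.1, 'joints': array([-7.38656361e+01,  1.24716046e+01,  9.25210439e+01, -7.22024868e-04,
        7.51337317e+01, -6.42737391e+00]), 'joint_vel': array([-0.01830434, -0.11016695, -0.26839709, -0.00033106,  0.00598057,
        0.00513237]), 'joint_efforts': array([-1.41454406e-03, -3.98076046e+01, -3.04968846e+01, -2.23940838e-04,
        4.26724961e-03,  1.47199347e-05]), 'eef_pos': array([ 0.23961827, -0.57642795,  0.23009183]), 'eef_rot': array([[ 9.23465472e-01,  3.83681028e-01, -6.24657651e-04],
       [ 3.83681465e-01, -9.23463079e-01,  2.11548586e-03],
       [ 2.34823514e-04, -2.19324771e-03, -9.99997567e-01]]), 'force': array([ 0.32172419, -0.39945941,  0.71933871]), 'moment': array([-0.0201652 ,  0.00669019, -0.03223152]), 'finger_gap': 0.08490615009858049}
```

View pics/top0.png

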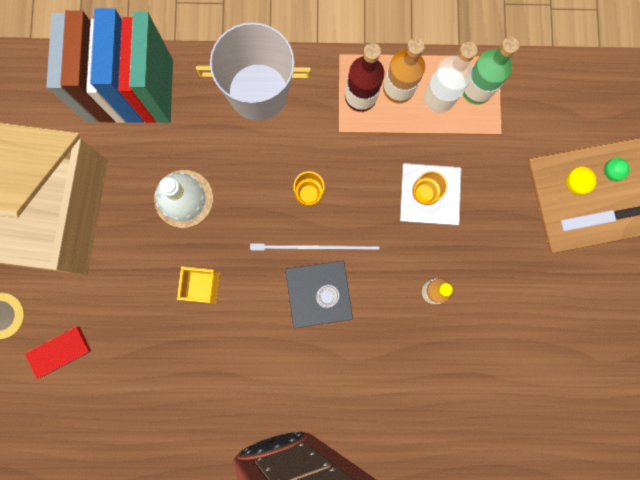

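View pics/scene0.png

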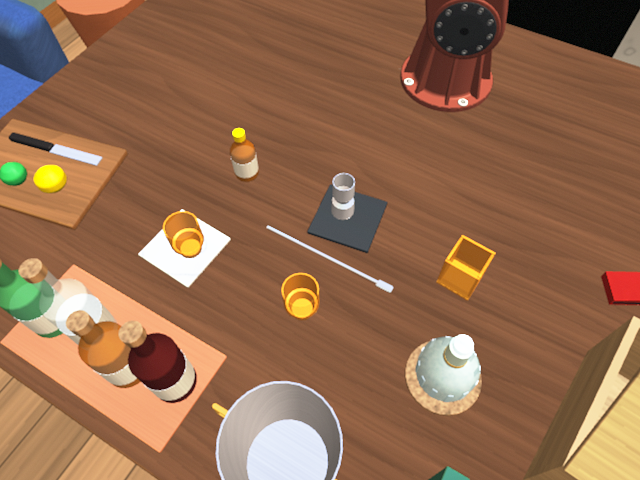

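The top view shows the robot's base at the bottom, the cork mat with the decanter near (183,198), the slate with the jigger near (319,294), and the marble tile with a tumbler near (431,194). The twin is near (309,188), the square tumbler near (198,285) and the bitters bottle near (437,291). I'll enlarge it to read positions more closely.

```bash
python3 - <<'E'
from h import *
s=load('top0'); im=s['pixels'][150:335,150:465]
c=cv2.resize(im,None,fx=2.5,fy=2.5,interpolation=cv2.INTER_CUBIC)
for k in range(150,465,50): cv2.putText(c,str(k),(int((k-150)*2.5),10),0,.35,(255,255,255)); cv2.line(c,(int((k-150)*2.5),12),(int((k-150)*2.5),18),(255,255,255))
for k in range(150,335,50): cv2.putText(c,str(k),(0,int((k-150)*2.5)+4),0,.35,(255,255,255))
cv2.imwrite('pics/crop1.png',c)
hsv=cv2.cvtColor(s['pixels'],cv2.COLOR_BGR2HSV)
# mats by contour
def big(m,box):
    x0,y0,x1,y1=box; mm=np.zeros_like(m); mm[y0:y1,x0:x1]=m[y0:y1,x0:x1]
    cs,_=cv2.findContours(mm,cv2.RETR_EXTERNAL,cv2.CHAIN_APPROX_NONE); return max(cs,key=cv2.contourArea)
m=cv2.inRange(hsv,(0,0,190),(180,40,255)); c=big(m,(390,150,475,235)); r=cv2.minAreaRect(c); print('marble',r,ray(s,*r[0],.008).round(4))
m=cv2.inRange(hsv,(0,0,20),(180,70,90)); c=big(m,(275,250,365,335)); r=cv2.minAreaRect(c); print('slate',r,ray(s,*r[0],.008).round(4))
m=cv2.inRange(hsv,(10,150,120),(35,255,255))
for n,b in (('tum',(405,160,455,220)),('twin',(285,160,335,220))):
    c=big(m,b); print(n,cv2.boundingRect(c))
E
```

```text
marble ((430.8540344238281, 193.6902618408203), (59.66754150390625, 57.80501174926758), 3.814074993133545) [ 0.6551 -0.2418  0.008 ]Traceback (most recent call last):
  File "<stdin>", line 13, in <module>
  File "<stdin>", line 11, in big
ValueError: max() iterable argument is empty
```

View pics/crop1.png

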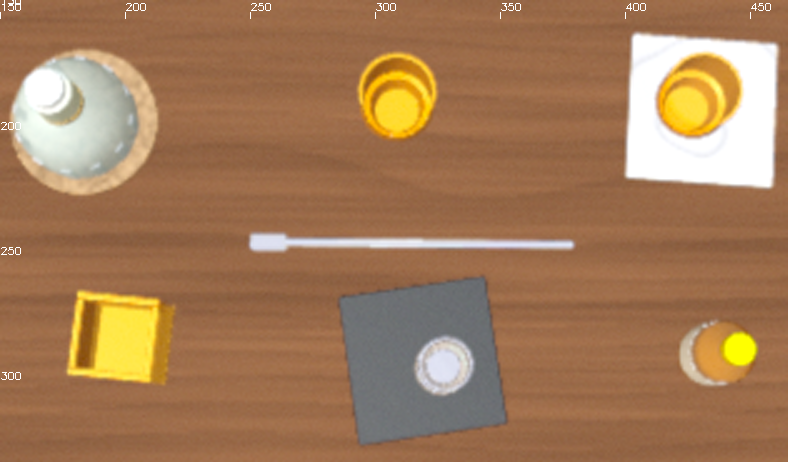

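Readings (crop pixels ÷ 2.5 + 150):

| Object | Pixel |
|---|---|
| Twin rim | (309,186.5) |
| Tile tumbler rim | (431,186) |
| Stopper top | (168.4,185.2) |
| Cork | (183.6,198.6) |
| Jigger rim | (327.6,296) |
| Slate | (319.2,294) |
| Square rim | (196,284.5) |
| Bitters cap | (446,289.6) |

```bash
python3 - <<'E'
from h import *
s=load('top0')
for n,u,v,z in [('twin',309,186.5,.08),('tum',431.2,186,.088),('dec',168.4,185.2,.15),('cork',183.6,198.6,.008),('jig',327.6,296,.098),('slate',319.2,294,.008),('marble',430.9,193.7,.008),('square',196,284.5,.08),('bit',446,289.6,.12)]:
    p=ray(s,u,v,z); print(n,p.round(4),'r',np.hypot(*p[:2]).round(3),'depthpt',pt(s,u,v).round(3))
for a,b in ((-160,-157),):pass
c=[ray(s,150+u/2.5,150+v/2.5,.008) for u,v in((340,297),(485,277),(507,423),(360,443))]
print('slate sides',[np.linalg.norm(c[i]-c[i-1]).round(4) for i in range(4)])
E
```

```text
twin [0.6514 0.0093 0.08  ] r 0.651 depthpt [0.667 0.009 0.008]
tum [ 0.6533 -0.2254  0.088 ] r 0.691 depthpt [ 0.669 -0.241  0.016]
dec [0.6355 0.2623 0.15  ] r 0.688 depthpt [0.635 0.262 0.15 ]
cork [0.6393 0.2642 0.008 ] r 0.692 depthpt [0.623 0.247 0.089]
jig [ 0.441  -0.0268  0.098 ] r 0.442 depthpt [ 0.442 -0.028  0.054]
slate [ 0.4478 -0.0134  0.008 ] r 0.448 depthpt [ 0.446 -0.012  0.059]
marble [ 0.655  -0.2419  0.008 ] r 0.698 depthpt [ 0.653 -0.24   0.016]
square [0.4613 0.2199 0.08  ] r 0.511 depthpt [0.464 0.231 0.019]
bit [ 0.4536 -0.242   0.12  ] r 0.514 depthpt [ 0.454 -0.242  0.121]
slate sides [np.float64(0.1175), np.float64(0.1181), np.float64(0.1181), np.float64(0.1182)]
```

Call:
servo_tool(
  increments=[
    [1, [3.4, 2.9, 0], 0],
    [1, [3.4, 2.9, 0], 0],
    [1, [3.4, 2.9, 0], 0],
    [1, [3.4, 2.9, 0], 0],
    [1, [3.4, 2.9, 0], 0],
    [1, [3.4, 2.9, 0], 0],
    [1, [3.4, 2.9, 0], 0],
    [1, [3.4, 2.9, 0], 0],
    [1, [3.4, 2.9, 0], 0],
    [1, [3.4, 2.9, 0], 0],
    [1, [3.4, 2.9, 0], 0],
    [1, [0, 0, 0], 0],
  ],
  newtons=30,
)

```text
time: 1.6
eef_pos: [0.6199, -0.2429, 0.2214]
eef_rot: [[0.925, 0.381, -0.009], [0.381, -0.925, 0.011], [-0.004, -0.013, -1.0]]
force: [-0.3, 0.2, -0.6]
finger_gap: 0.0853
```

Call:
servo_tool(
  increments=[
    [1, [2.2, 1.2, -1], 0],
    [1, [1.1, 0.55, 0], 0],
    [1, [0, 0, 0], 0],
  ],
)

```text
time: 1.98
eef_pos: [0.6515, -0.2263, 0.2099]
eef_rot: [[0.925, 0.38, -0.013], [0.38, -0.925, 0.01], [-0.009, -0.014, -1.0]]
force: [-0.2, -0.5, -0.0]
finger_gap: 0.0851
```

```bash
python3 - <<'E'
from h import *
st=monitor.get_state(); print(st['eef_pos'])
s=snap('wrist','w1'); print(s['pose'].round(3).tolist(),s['fx'])
E
```

```text
[ 0.65150625 -0.22631375  0.20988778]
[[0.38, -0.889, -0.254, 0.714], [-0.925, -0.369, -0.09, -0.203], [-0.014, 0.269, -0.963, 0.353], [0.0, 0.0, 0.0, 1.0]] 365.6315697077066
```

View pics/w1.png

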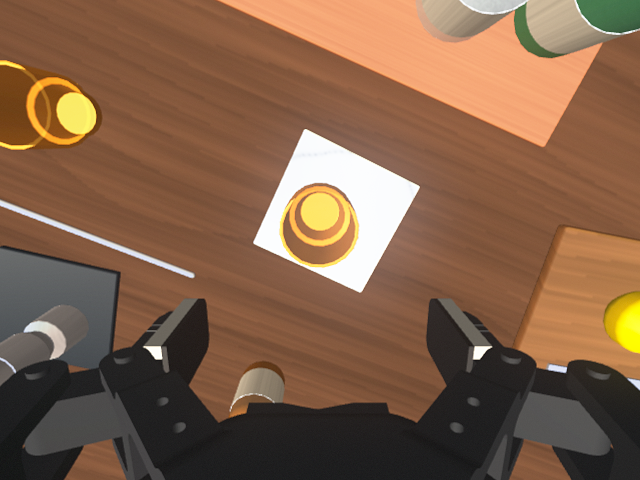

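The wrist view shows the tumbler's rim spanning x 280–358 and y 189–267, so its centre is near (319,228), in line with the middle of the pads at x≈318.

```bash
python3 - <<'E'
from h import *
s=load('w1'); print(ray(s,319,228,.088).round(4), ray(s,320,212,.010), 'rim diam',np.linalg.norm(ray(s,280,228,.088)-ray(s,358,228,.088)))
c=[ray(s,u,v,.008) for u,v in((305,129),(419,186),(361,292),(254,242))]; print('marble',np.mean(c,0))
E
```

```text
[ 0.6549 -0.225   0.088 ] [ 0.65243539 -0.22622318  0.01      ] rim diam 0.057999220131799964
marble [ 0.6547144  -0.24039185  0.008     ]
```

Call:
servo_tool(
  increments=[
    [1, [0.2, 0.1, -2.5], 0],
    [1, [0, 0, -2.5], 0],
    [1, [0, 0, -2.5], 0],
    [1, [0, 0, -2.5], 0],
    [1, [0, 0, -2], 0],
    [1, [0, 0, 0], 0],
  ],
)

```text
time: 2.78
eef_pos: [0.6493, -0.2321, 0.0904]
eef_rot: [[0.927, 0.374, -0.012], [0.374, -0.927, 0.006], [-0.009, -0.01, -1.0]]
force: [-0.0, -0.1, -0.4]
finger_gap: 0.0854
```

Call:
servo_tool(
  increments=[
    [1, [0.45, 0.65, -0.8], 0],
    [1, [0.05, 0.1, -1.5], 0],
    [1, [0.05, 0.1, -1.2], 0],
    [1, [0, 0, -0.4], 0],
    [1, [0, 0, 0], 0],
  ],
)

```text
time: 3.4
eef_pos: [0.657, -0.2238, 0.0518]
eef_rot: [[0.927, 0.374, -0.008], [0.374, -0.927, 0.004], [-0.006, -0.007, -1.0]]
force: [-0.5, -0.5, 0.1]
finger_gap: 0.085
```

Call:
servo_tool(
  increments=[
    [1, [-0.3, -0.15, 0], 0],
    [1, [0, 0, 0], 0],
    [-1, [0, 0, 0], 0],
    [-1, [0, 0, 0], 0],
    [-1, [0, 0, 0], 0],
    [-1, [0, 0, 0], 0],
    [-1, [0, 0, 0], 0],
  ],
  newtons=35,
)

```text
time: 4.28
eef_pos: [0.6548, -0.226, 0.0535]
eef_rot: [[0.927, 0.374, -0.005], [0.374, -0.927, 0.003], [-0.004, -0.005, -1.0]]
force: [-0.5, 0.8, 0.5]
finger_gap: 0.0599
```

Call:
servo_tool(
  increments=[
    [-1, [0, 0, 2], 0],
    [-1, [0, 0, 3], 0],
    [-1, [0, 0, 3], 0],
    [-1, [0, 0, 3], 0],
    [-1, [0, 2, 1], 0],
    [-1, [0, 3, 0], 0],
    [-1, [0, 3, 0], 0],
    [-1, [0, 3, 0], 0],
    [-1, [0, 3, 0], 0],
    [-1, [0, 2, 0], 0],
    [-1, [0, 1, 0], 0],
    [-1, [0, 0, 0], 0],
  ],
)

```text
time: 5.78
eef_pos: [0.6494, -0.0422, 0.1782]
eef_rot: [[0.927, 0.376, -0.011], [0.376, -0.927, 0.007], [-0.008, -0.011, -1.0]]
force: [-0.4, -0.3, -2.1]
finger_gap: 0.0595
```

```bash
python3 - <<'E'
from h import *
s=snap('wrist','w2'); print(monitor.get_state()['eef_pos'])
E
```

```text
[ 0.64946427 -0.04272268  0.17820556]
```

View pics/w2.png

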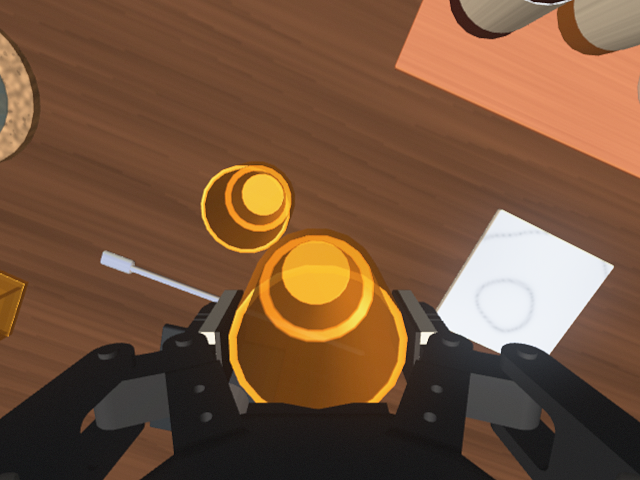

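The twin's rim spans x 201–290 and y 165–252, centre (246,208.5). The held tumbler's inner floor is centred near (316,272).

```bash
python3 - <<'E'
from h import *
s=load('w2'); print('twin',ray(s,246,208.5,.08),np.linalg.norm(ray(s,201,208.5,.08)-ray(s,290,208.5,.08)),'twin floor',ray(s,263,194.5,.006))
print('held floor',[ray(s,316.3,271.5,z).round(4) for z in(.133,.139)])
hf=ray(s,318,317,.2125); print('rim', [ray(s,u,338,.2125).round(4) for u in (229,318,407)])
print([ray(s,263,v,.13) for v in ()])
E
```

```text
twin [0.65222155 0.0110437  0.08      ] 0.05964092453415841 twin floor [0.65122945 0.01069783 0.006     ]
held floor [array([ 0.6468, -0.0426,  0.133 ]), array([ 0.6488, -0.0419,  0.139 ])]
rim [array([ 0.6412, -0.0146,  0.2125]), array([ 0.6525, -0.0421,  0.2125]), array([ 0.6638, -0.0693,  0.2125])]
[]
```

Call:
servo_tool(
  increments=[
    [-1, [0.1, 2, 0], 0],
    [-1, [0.1, 2, 0], 0],
    [-1, [0, 1, 0], 0],
    [-1, [0, 0.3, 0], 0],
    [-1, [0, 0, 0], 0],
    [-1, [0, 0, 0], 0],
  ],
)

```text
time: 6.58
eef_pos: [0.6519, 0.012, 0.1782]
eef_rot: [[0.928, 0.373, -0.011], [0.373, -0.928, 0.007], [-0.008, -0.01, -1.0]]
force: [-0.5, 0.1, -2.0]
finger_gap: 0.0599
```

Call:
servo_tool(
  increments=[
    [-1, [0, -0.2, -1.5], 0],
    [-1, [0, 0, -1.5], 0],
    [-1, [0, 0, -1], 0],
    [-1, [0, 0, -0.3], 0],
    [-1, [0, 0, 0], 0],
  ],
)

```text
time: 7.2
eef_pos: [0.6506, 0.0086, 0.1302]
eef_rot: [[0.928, 0.371, -0.014], [0.371, -0.928, 0.007], [-0.011, -0.012, -1.0]]
force: [-0.0, 0.1, -1.7]
finger_gap: 0.0594
```

Call:
servo_tool(
  increments=[
    [-1, [0.2, 0.17, 0], 0],
    [-1, [0, 0, 0], 0],
    [-1, [0, 0, 0], 0],
  ],
)

```text
time: 7.58
eef_pos: [0.6538, 0.0105, 0.1317]
eef_rot: [[0.928, 0.371, -0.012], [0.371, -0.928, 0.007], [-0.008, -0.01, -1.0]]
force: [0.3, 0.1, -1.7]
finger_gap: 0.0597
```

```bash
python3 - <<'E'
from h import *
snap('wrist','w3'); s=snap('top','t3'); print(monitor.get_state()['eef_pos'])
a=cv2.resize(load('w3')['pixels'][130:430,160:480],(400,375)); b=cv2.resize(s['pixels'][130:260,240:380],(400,371))
c=np.zeros((375,800,3),np.uint8); c[:,:400]=a; c[:371,400:]=b; cv2.imwrite('pics/c3.png',c)
E
```

```text
[0.65379058 0.01049204 0.13165906]
```

View pics/c3.png

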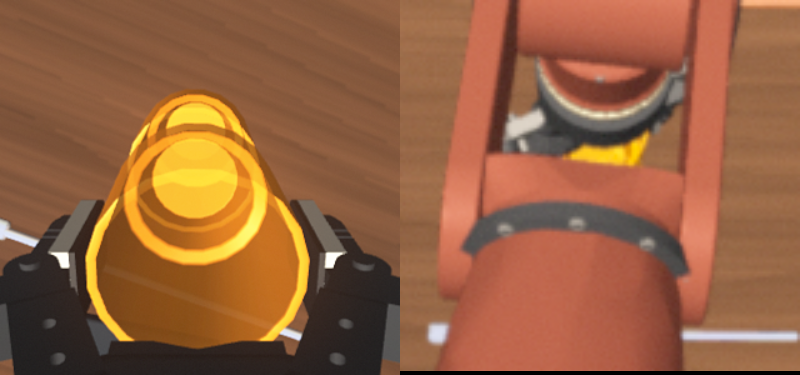

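Held floor and twin floor line up on the same column (≈196 in the crop), so I'll lower while watching the force.

Call:
servo_tool(
  increments=[
    [-1, [-0.1, 0, -0.6], 0],
    [-1, [0, 0, -0.6], 0],
    [-1, [0, 0, -0.6], 0],
    [-1, [0, 0, -0.2], 0],
    [-1, [0, 0, 0], 0],
  ],
)

```text
time: 8.3
eef_pos: [0.6521, 0.0105, 0.1096]
eef_rot: [[0.928, 0.371, -0.013], [0.371, -0.928, 0.007], [-0.01, -0.011, -1.0]]
force: [0.9, 0.2, -1.9]
finger_gap: 0.0598
```

Call:
servo_tool(
  increments=[
    [-1, [0, 0, -0.5], 0],
    [-1, [0, 0, -0.4], 0],
    [-1, [0, 0, 0], 0],
  ],
)

```text
time: 8.68
eef_pos: [0.6523, 0.0105, 0.1002]
eef_rot: [[0.928, 0.371, -0.013], [0.371, -0.928, 0.007], [-0.009, -0.011, -1.0]]
force: [-1.1, 0.6, -2.3]
finger_gap: 0.0593
```

Call:
servo_tool(
  increments=[
    [-1, [0, 0, -0.3], 0],
    [-1, [0, 0, -0.2], 0],
    [-1, [0, 0, 0], 0],
  ],
)

```text
time: 9.05
eef_pos: [0.6552, 0.0095, 0.0992]
eef_rot: [[0.928, 0.372, -0.006], [0.372, -0.928, 0.004], [-0.004, -0.006, -1.0]]
force: [-1.0, -0.9, -0.9]
finger_gap: 0.0596
```

Call:
servo_tool(
  increments=[
    [-1, [0, 0, -0.1], 0],
    [0.7, [0, 0, 0], 0],
    [1, [0, 0, 0], 0],
    [1, [0, 0, 0], 0],
    [1, [0, 0, 0], 0],
    [1, [0, 0, 2], 0],
    [1, [0, 0, 3], 0],
    [1, [0, 0, 3], 0],
    [1, [0, 0, 3], 0],
    [1, [-2, -3, 2], 0],
    [1, [-4, -3, 0], 0],
    [1, [0, 0, 0], 0],
  ],
)

```text
time: 10.55
eef_pos: [0.5954, -0.0513, 0.2417]
eef_rot: [[0.928, 0.373, 0.004], [0.373, -0.928, 0.003], [0.005, -0.001, -1.0]]
force: [-0.4, 0.8, -0.3]
finger_gap: 0.0855
```

```bash
python3 - <<'E'
from h import *
s=snap('wrist','w4'); snap('top','t4'); snap('scene','s4'); print(monitor.get_state()['eef_pos'])
E
```

```text
[ 0.59851437 -0.04980022  0.24204163]
```

View pics/w4.png

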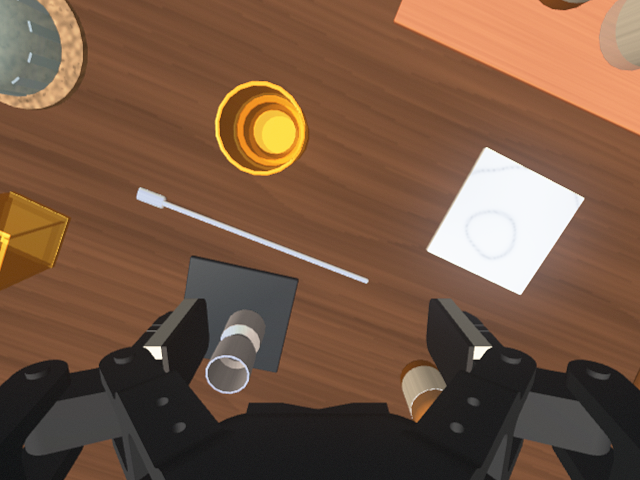

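The stacked rim is centred near (260.5,128) with the rings concentric. The jigger's rim is near (228,375), and the tile at (435–583, 148–294) is now clear.

```bash
python3 - <<'E'
from h import *
s=load('w4')
print('stack',ray(s,260.5,128,.133).round(4),'diam',np.linalg.norm(ray(s,215,128,.133)-ray(s,306,128,.133)).round(4),[pt(s,u,v).round(3) for u,v in((217,128),(304,128),(260,83),(260,173))])
print('jig',ray(s,228,374.5,.098).round(4))
c=[ray(s,u,v,.008) for u,v in((486.5,148),(583.5,198),(521,294),(427.5,249))]; print('marble',np.mean(c,0).round(4))
t=load('t4'); d=[]
E
```

```text
stack [0.6519 0.0113 0.133 ] diam 0.06 [array([0.641, 0.038, 0.133]), array([ 0.663, -0.015,  0.133]), array([0.677, 0.02 , 0.135]), array([0.624, 0.002, 0.134])]
jig [ 0.4409 -0.0273  0.098 ]
marble [ 0.6546 -0.2403  0.008 ]
```

Call:
servo_tool(
  increments=[
    [1, [-3, 0.3, 0], 0],
    [1, [-3, 0.3, 0], 0],
    [1, [-3, 0.4, 0], 0],
    [1, [-3, 0.4, -1], 0],
    [1, [-2.5, 0.4, -2], 0],
    [1, [-1, 0.3, -2], 0],
    [1, [-0.3, 0.2, -2], 0],
    [1, [0, 0, 0], 0],
  ],
)

```text
time: 11.7
eef_pos: [0.4443, -0.0208, 0.1739]
eef_rot: [[0.923, 0.385, 0.014], [0.385, -0.923, 0.005], [0.015, 0.001, -1.0]]
force: [-0.8, 0.1, -0.9]
finger_gap: 0.0853
```

Call:
servo_tool(
  increments=[
    [1, [-0.3, -0.6, -2], 0],
    [1, [0, 0, -2], 0],
    [1, [0, 0, -2], 0],
    [1, [0, 0, -1], 0],
    [1, [0, 0, 0], 0],
  ],
)

```text
time: 12.32
eef_pos: [0.45, -0.0267, 0.1087]
eef_rot: [[0.921, 0.388, 0.026], [0.388, -0.922, 0.003], [0.025, 0.008, -1.0]]
force: [-0.5, 0.5, 0.5]
finger_gap: 0.085
```

Call:
servo_tool(
  increments=[
    [1, [-0.9, 0, 0], 0],
    [1, [0, 0, 0], 0],
    [1, [-0.1, 0, -1.5], 0],
    [1, [-0.1, 0, -1.5], 0],
    [1, [-0.1, 0, -1], 0],
    [1, [0, 0, 0], 0],
  ],
)

```text
time: 13.08
eef_pos: [0.4383, -0.0269, 0.0678]
eef_rot: [[0.921, 0.388, 0.029], [0.388, -0.922, 0.002], [0.027, 0.009, -1.0]]
force: [1.3, -0.3, 0.3]
finger_gap: 0.0852
```

Call:
servo_tool(
  increments=[
    [1, [0.2, 0, -0.5], 0],
    [1, [0.1, 0, -0.4], 0],
    [1, [0, 0, 0], 0],
  ],
)

```text
time: 13.45
eef_pos: [0.4421, -0.027, 0.0584]
eef_rot: [[0.921, 0.388, 0.029], [0.388, -0.922, 0.002], [0.028, 0.01, -1.0]]
force: [-0.1, -0.8, 0.1]
finger_gap: 0.0856
```

Call:
servo_tool(
  increments=[
    [-1, [0, 0, 0], 0],
    [-1, [0, 0, 0], 0],
    [-1, [0, 0, 0], 0],
    [-1, [0, 0, 0], 0],
    [-1, [0, 0, 0], 0],
    [-1, [0, 0, 0], 0],
    [-1, [0, 0, 0], 0],
  ],
  newtons=30,
)

```text
time: 14.32
eef_pos: [0.4426, -0.0269, 0.0591]
eef_rot: [[0.921, 0.388, 0.031], [0.388, -0.922, 0.002], [0.029, 0.01, -1.0]]
force: [0.3, 1.2, 0.0]
finger_gap: 0.0384
```

Call:
servo_tool(
  increments=[
    [-1, [0, 0, 1], 0],
    [-1, [0, 0, 2], 0],
    [-1, [0, 0, 3], 0],
    [-1, [0, 0, 3], 0],
    [-1, [2, -2, 0], 0],
    [-1, [3, -3, 0], 0],
    [-1, [3, -3, 0], 0],
    [-1, [3, -3, 0], 0],
    [-1, [3, -3, 0], 0],
    [-1, [3, -3, 0], 0],
    [-1, [2, -2, 0], 0],
    [-1, [0, 0, 0], 0],
  ],
)

```text
time: 15.82
eef_pos: [0.6365, -0.2232, 0.1568]
eef_rot: [[0.921, 0.389, 0.033], [0.389, -0.921, 0.001], [0.03, 0.012, -0.999]]
force: [-1.5, 0.0, -1.2]
finger_gap: 0.0379
```

Call:
servo_tool(
  increments=[
    [-1, [1.2, -1.2, 0], 0],
    [-1, [0.6, -0.5, -2], 0],
    [-1, [0, 0, -2.5], 0],
    [-1, [0, 0, -2], 0],
    [-1, [0, 0, -1], 0],
    [-1, [0, 0, 0], 0],
  ],
)

```text
time: 16.58
eef_pos: [0.6496, -0.2353, 0.0748]
eef_rot: [[0.92, 0.391, 0.023], [0.391, -0.92, 0.006], [0.024, 0.003, -1.0]]
force: [-0.4, -0.1, -1.2]
finger_gap: 0.0381
```

Call:
servo_tool(
  increments=[
    [-1, [0.5, -0.5, -0.5], 0],
    [-1, [0, 0, -0.5], 0],
    [-1, [0, 0, -0.3], 0],
    [-1, [0, 0, 0], 0],
  ],
)

```text
time: 17.08
eef_pos: [0.6569, -0.2416, 0.0636]
eef_rot: [[0.92, 0.391, 0.028], [0.391, -0.92, 0.004], [0.027, 0.007, -1.0]]
force: [-1.0, -0.1, -1.2]
finger_gap: 0.0379
```

Call:
servo_tool(
  increments=[
    [-1, [0, 0, -0.3], 0],
    [-1, [0, 0, -0.2], 0],
    [-1, [0, 0, -0.1], 0],
    [-1, [0, 0, 0], 0],
  ],
)

```text
time: 17.58
eef_pos: [0.6578, -0.2417, 0.0593]
eef_rot: [[0.92, 0.391, 0.03], [0.391, -0.92, 0.004], [0.029, 0.008, -1.0]]
force: [-0.5, 1.0, -1.4]
finger_gap: 0.0382
```

Call:
servo_tool(
  increments=[
    [-1, [0, 0, -0.2], 0],
    [-1, [0, 0, -0.1], 0],
  ],
)

```text
time: 17.82
eef_pos: [0.6587, -0.2414, 0.0592]
eef_rot: [[0.92, 0.391, 0.031], [0.391, -0.92, 0.004], [0.03, 0.008, -1.0]]
force: [-2.5, 0.7, 3.8]
finger_gap: 0.0383
```

Call:
servo_tool(
  increments=[
    [0.3, [0, 0, 0], 0],
    [1, [0, 0, 0], 0],
    [1, [0, 0, 0], 0],
    [1, [0, 0, 0], 0],
    [1, [0, 0, 0], 0],
    [1, [0, 0, 2], 0],
    [1, [0, 0, 4], 0],
    [1, [0, 0, 4], 0],
    [1, [0, 0, 4], 0],
    [1, [-2, 1, 4], 0],
    [1, [-2, 1, 3], 0],
    [1, [0, 0, 0], 0],
  ],
)

```text
time: 19.32
eef_pos: [0.6184, -0.2218, 0.2848]
eef_rot: [[0.92, 0.391, 0.041], [0.391, -0.92, -0.001], [0.037, 0.017, -0.999]]
force: [0.2, 0.6, -0.6]
finger_gap: 0.0854
```

```bash
python3 - <<'E'
from h import *
s=snap('wrist','w5'); print(monitor.get_state()['eef_pos'])
E
```

```text
[ 0.61819577 -0.22183629  0.28283066]
```

View pics/w5.png

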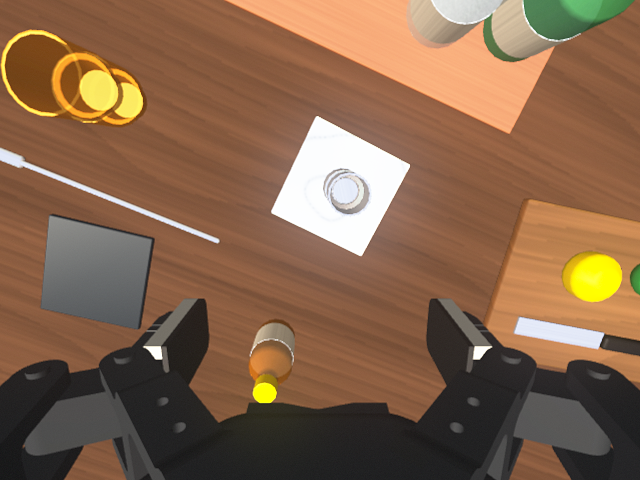

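The jigger stands upright in the middle of the tile, near (346,191), and the slate is empty. Next is the decanter.

```bash
python3 - <<'E'
from h import *
s=load('w5'); print('jig',ray(s,347,191,.098).round(4))
c=[ray(s,u,v,.008) for u,v in((50,214.5),(154,238),(139,328),(41,307))]; print('slate',np.mean(c,0).round(4))
print(monitor.get_state()['joints'].round(1))
E
```

```text
jig [ 0.6589 -0.238   0.098 ]
slate [ 0.449  -0.0123  0.008 ]
[-26.3  12.9  86.4   1.   78.7  40.5]
```

Call:
servo_tool(
  increments=[
    [1, [0.1, 3, 0], 0],
    [1, [0.1, 4, 0], 0],
    [1, [0.1, 4, 0], 0],
    [1, [0.1, 4, 0], 0],
    [1, [0.1, 4, 0], 0],
    [1, [0.1, 4, 0], 0],
    [1, [0.1, 4, 0], 0],
    [1, [0.1, 4, 0], 0],
    [1, [0.1, 4, 0], 0],
    [1, [0.1, 4, 0], 0],
    [1, [0.1, 2, 0], 0],
    [1, [0, 0, 0], 0],
  ],
)

```text
time: 20.88
eef_pos: [0.625, 0.1981, 0.2585]
eef_rot: [[0.922, 0.387, 0.009], [0.387, -0.922, -0.001], [0.008, 0.004, -1.0]]
force: [-0.3, -0.5, 0.4]
finger_gap: 0.0854
```

Call:
servo_tool(
  increments=[
    [1, [0.3, 2.5, 0], 0],
    [1, [0.3, 2.5, 0], 0],
    [1, [0.3, 1.2, -0.5], 0],
    [1, [0, 0, -0.5], 0],
    [1, [0, 0, 0], 0],
  ],
)

```text
time: 21.5
eef_pos: [0.6352, 0.2564, 0.2455]
eef_rot: [[0.924, 0.382, 0.006], [0.383, -0.924, -0.006], [0.003, 0.008, -1.0]]
force: [-0.4, -0.2, -0.3]
finger_gap: 0.0854
```

```bash
python3 - <<'E'
from h import *
s=snap('wrist','w6'); print(monitor.get_state()['eef_pos'])
E
```

```text
[0.63537054 0.25635378 0.24586695]
```

View pics/w6.png

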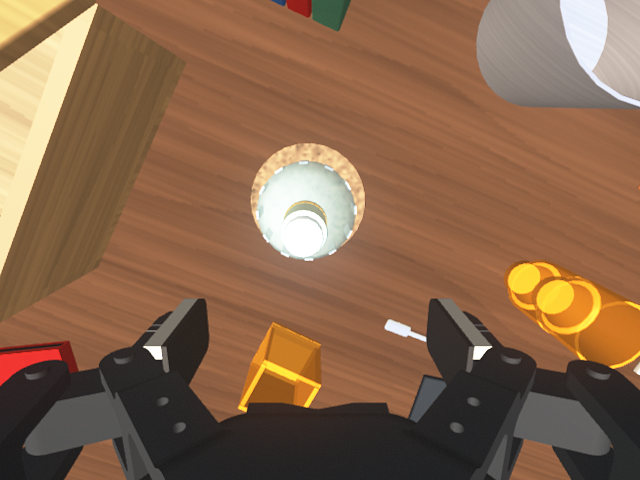

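The stopper top is centred near (305,235), and the cork near (308,200) with a radius of about 57 px.

```bash
python3 - <<'E'
from h import *
s=load('w6'); print('dec',ray(s,305,235,.15).round(4),pt(s,305,235).round(4),'cork',ray(s,308,200,.008).round(4),'top',pt(load('top0'),168,185))
E
```

```text
dec [0.6382 0.2652 0.15  ] [0.6387 0.2654 0.1521] cork [0.641  0.2666 0.008 ] top [0.63579698 0.26299596 0.15027337]
```

Call:
servo_tool(
  increments=[
    [1, [0.2, 0.8, 0], 0],
    [1, [0, 0, -1], 0],
    [1, [0, 0, -2], 0],
    [1, [0, 0, -2], 0],
    [1, [0, 0, -1.5], 0],
    [1, [0, 0, 0], 0],
  ],
)

```text
time: 22.3
eef_pos: [0.6359, 0.2631, 0.1744]
eef_rot: [[0.925, 0.381, 0.003], [0.381, -0.925, -0.007], [-0.0, 0.008, -1.0]]
force: [-0.7, -0.9, -0.2]
finger_gap: 0.0853
```

Call:
servo_tool(
  increments=[
    [1, [0.1, 0.1, -1.5], 0],
    [1, [0, 0.1, -2], 0],
    [1, [0.1, 0.1, -1.5], 0],
    [1, [0, 0, -1], 0],
    [1, [0, 0, -0.5], 0],
    [1, [0, 0, 0], 0],
  ],
)

```text
time: 23.05
eef_pos: [0.6384, 0.2665, 0.1051]
eef_rot: [[0.925, 0.381, 0.004], [0.381, -0.925, -0.007], [0.001, 0.008, -1.0]]
force: [0.3, 0.5, -0.2]
finger_gap: 0.0858
```

Call:
servo_tool(
  increments=[
    [1, [-0.1, -0.2, -0.5], 0],
    [1, [0, 0, 0], 0],
    [-1, [0, 0, 0], 0],
    [-1, [0, 0, 0], 0],
    [-1, [0, 0, 0], 0],
    [-1, [0, 0, 0], 0],
    [-1, [0, 0, 0], 0],
    [-1, [0, 0, 0], 0],
    [-1, [0, 0, 0], 0],
    [-1, [0, 0, 0], 0],
  ],
  newtons=70,
)

```text
time: 24.3
eef_pos: [0.6388, 0.2653, 0.1025]
eef_rot: [[0.925, 0.381, 0.008], [0.381, -0.925, -0.005], [0.005, 0.008, -1.0]]
force: [-0.4, 0.8, -0.4]
finger_gap: 0.0326
```

Call:
servo_tool(
  increments=[
    [-1, [0, 0, 0.5], 0],
    [-1, [0, 0, 1.5], 0],
    [-1, [0, 0, 2], 0],
    [-1, [0, 0, 2], 0],
    [-1, [0, 0, 2], 0],
    [-1, [0, 0, 1], 0],
    [-1, [0, 0, 0], 0],
  ],
)

```text
time: 25.18
eef_pos: [0.6368, 0.2644, 0.1974]
eef_rot: [[0.925, 0.381, 0.005], [0.381, -0.925, -0.006], [0.002, 0.008, -1.0]]
force: [-0.6, 0.1, -4.4]
finger_gap: 0.0327
```

Call:
servo_tool(
  increments=[
    [-1, [-1, -1.5, 0], 0],
    [-1, [-1.8, -2.7, 0], 0],
    [-1, [-1.8, -2.7, 0], 0],
    [-1, [-1.8, -2.7, 0], 0],
    [-1, [-1.8, -2.7, 0], 0],
    [-1, [-1.8, -2.7, 0], 0],
    [-1, [-1.8, -2.7, 0], 0],
    [-1, [-1.8, -2.7, 0], 0],
    [-1, [-1.8, -2.7, 0], 0],
    [-1, [-1.8, -2.5, 0], 0],
    [-1, [-1, -1.5, 0], 0],
    [-1, [0, 0, 0], 0],
  ],
)

```text
time: 26.68
eef_pos: [0.4421, -0.0141, 0.1893]
eef_rot: [[0.924, 0.382, -0.007], [0.382, -0.924, -0.007], [-0.01, 0.004, -1.0]]
force: [-0.2, 1.1, -4.2]
finger_gap: 0.0327
```

Call:
servo_tool(
  increments=[
    [-1, [0.6, 0.2, -1], 0],
    [-1, [0, 0, -1.5], 0],
    [-1, [0, 0, -1.5], 0],
    [-1, [0, 0, -1.5], 0],
    [-1, [0, 0, -0.7], 0],
    [-1, [0, 0, 0], 0],
  ],
)

```text
time: 27.42
eef_pos: [0.4481, -0.0096, 0.1208]
eef_rot: [[0.923, 0.384, -0.011], [0.384, -0.923, -0.005], [-0.012, 0.001, -1.0]]
force: [0.5, 0.1, -5.0]
finger_gap: 0.0322
```

Call:
servo_tool(
  increments=[
    [-1, [0.2, -0.2, -0.5], 0],
    [-1, [0, 0, -0.5], 0],
    [-1, [0, 0, -0.2], 0],
    [-1, [0, 0, 0], 0],
  ],
)

```text
time: 27.92
eef_pos: [0.4517, -0.0121, 0.1095]
eef_rot: [[0.923, 0.384, -0.007], [0.384, -0.923, -0.006], [-0.009, 0.003, -1.0]]
force: [0.5, -0.7, -4.6]
finger_gap: 0.0322
```

```bash
python3 - <<'E'
from h import *
s=snap('wrist','w7'); cv2.imwrite('pics/c7.png',s['pixels'][120:440]); print(monitor.get_state()['eef_pos'])
E
```

```text
[ 0.45178902 -0.01212622  0.10961796]
```

View pics/c7.png

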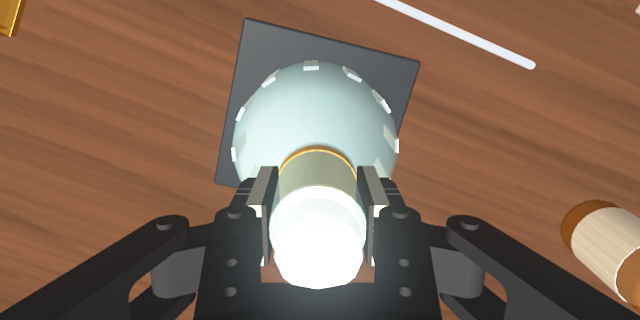

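The decanter hangs upright over the slate, whose visible corners are at (247,138), (420,182) and (215,302). I'll set it down from here.

```bash
python3 - <<'E'
from h import *
s=load('w7'); a,b,c=[ray(s,u,v,.008) for u,v in((247,138),(420,182),(215,302))]
print('slate',((b+c)/2).round(4),np.linalg.norm(a-b),np.linalg.norm(a-c))
E
```

```text
slate [ 0.4476 -0.0114  0.008 ] 0.11673712566556194 0.1181404174829422
```

Call:
servo_tool(
  increments=[
    [-1, [0, 0, -0.3], 0],
    [-1, [0, 0, -0.2], 0],
    [-1, [0, 0, -0.2], 0],
    [-1, [0, 0, 0], 0],
  ],
)

```text
time: 28.48
eef_pos: [0.4523, -0.0122, 0.1028]
eef_rot: [[0.923, 0.384, -0.006], [0.384, -0.923, -0.006], [-0.008, 0.004, -1.0]]
force: [0.8, -0.4, -4.4]
finger_gap: 0.0326
```

Call:
servo_tool(
  increments=[
    [-1, [-0.2, 0, -0.1], 0],
    [-1, [0, 0, -0.2], 0],
    [-1, [0, 0, -0.1], 0],
  ],
)

```text
time: 28.85
eef_pos: [0.4524, -0.0121, 0.1027]
eef_rot: [[0.923, 0.384, -0.003], [0.384, -0.923, -0.006], [-0.005, 0.004, -1.0]]
force: [-2.9, 0.1, 2.1]
finger_gap: 0.0325
```

Call:
servo_tool(
  increments=[
    [0, [0, 0, 0], 0],
    [1, [0, 0, 0], 0],
    [1, [0, 0, 0], 0],
    [1, [0, 0, 0], 0],
    [1, [0, 0, 0], 0],
    [1, [0, 0, 2], 0],
    [1, [0, 0, 3], 0],
    [1, [0, 0, 4], 0],
    [1, [0, 0, 4], 0],
    [1, [2, -2, 1], 0],
    [1, [3, -3, 0], 0],
    [1, [0, 0, 0], 0],
  ],
)

```text
time: 30.35
eef_pos: [0.504, -0.0634, 0.2481]
eef_rot: [[0.923, 0.385, 0.001], [0.385, -0.923, -0.007], [-0.001, 0.007, -1.0]]
force: [0.0, 0.3, -0.5]
finger_gap: 0.0856
```

```bash
python3 - <<'E'
from h import *
s=snap('scene','s8'); print(monitor.get_state()['eef_pos'])
E
```

```text
[ 0.50296785 -0.0624325   0.24774943]
```

View pics/s8.png

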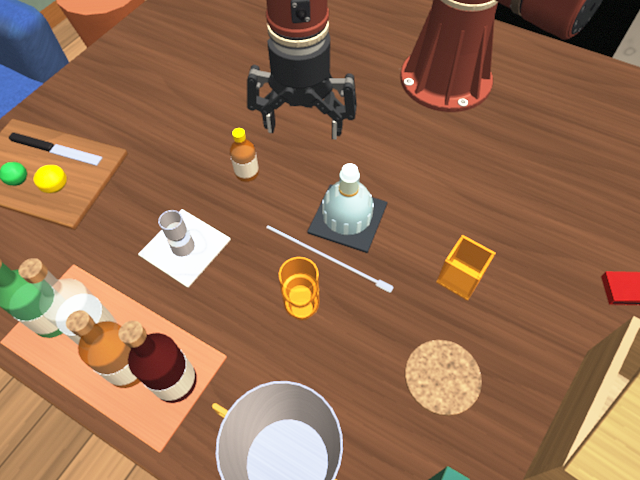

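The scene view shows the decanter standing on the slate, the jigger on the tile, the tumblers stacked, and the cork empty with its centre near (443.5,376.5).

```bash
python3 - <<'E'
from h import *
s=load('s8'); print('cork',ray(s,443.5,376.5,.008).round(4)); print('jig rim', ray(s,172,219,.098).round(4),'stopper',pt(s,349,170).round(4),ray(s,349,170,.15))
E
```

```text
cork [0.6395 0.272  0.008 ]
jig rim [ 0.6536 -0.2337  0.098 ] stopper [ 0.4512 -0.0069  0.1502] [ 0.4510579 -0.0069474  0.15     ]
```

Call:
servo_tool(
  increments=[
    [1, [2, -2.2, 0], 0],
    [1, [3, -3.3, 0], 0],
    [1, [3, -3.3, 0], 0],
    [1, [3, -3.3, 0], 0],
    [1, [2.5, -3, -1], 0],
    [1, [1.5, -1.5, -2], 0],
    [1, [0, 0, -2], 0],
    [1, [0, 0, 0], 0],
  ],
)

```text
time: 31.4
eef_pos: [0.6502, -0.2244, 0.1915]
eef_rot: [[0.92, 0.391, -0.011], [0.391, -0.92, 0.002], [-0.009, -0.006, -1.0]]
force: [-0.3, 0.5, -0.7]
finger_gap: 0.0855
```

Call:
servo_tool(
  increments=[
    [1, [0.8, -1.5, 0], 0],
    [1, [0, 0, -2], 0],
    [1, [0, 0, -2.5], 0],
    [1, [0, 0, -2], 0],
    [1, [0, 0, -1], 0],
    [1, [0, 0, 0], 0],
  ],
)

```text
time: 32.15
eef_pos: [0.6583, -0.2383, 0.1149]
eef_rot: [[0.92, 0.392, -0.009], [0.392, -0.92, 0.001], [-0.007, -0.005, -1.0]]
force: [0.7, 0.4, -0.6]
finger_gap: 0.0856
```

Call:
servo_tool(
  increments=[
    [1, [0, -0.1, -1.5], 0],
    [1, [0, 0, -1.5], 0],
    [1, [0, 0, -1.2], 0],
    [1, [0, 0, -0.8], 0],
    [1, [0, 0, 0], 0],
  ],
)

```text
time: 32.78
eef_pos: [0.6591, -0.2397, 0.0627]
eef_rot: [[0.92, 0.392, -0.007], [0.393, -0.92, 0.0], [-0.006, -0.003, -1.0]]
force: [-0.7, 0.7, 0.2]
finger_gap: 0.0858
```

Call:
servo_tool(
  increments=[
    [1, [-0.1, 0, -0.4], 0],
    [1, [0, 0, 0], 0],
    [-1, [0, 0, 0], 0],
    [-1, [0, 0, 0], 0],
    [-1, [0, 0, 0], 0],
    [-1, [0, 0, 0], 0],
    [-1, [0, 0, 0], 0],
    [-1, [0, 0, 0], 0],
    [-1, [0, 0, 0], 0],
  ],
  newtons=30,
)

```text
time: 33.9
eef_pos: [0.6594, -0.2402, 0.0606]
eef_rot: [[0.92, 0.393, -0.003], [0.393, -0.92, -0.001], [-0.004, -0.0, -1.0]]
force: [0.1, -0.1, 0.0]
finger_gap: 0.0382
```

Call:
servo_tool(
  increments=[
    [-1, [0, 0, 1], 0],
    [-1, [0, 0, 2.5], 0],
    [-1, [0, 0, 3.5], 0],
    [-1, [0, 0, 3.5], 0],
    [-1, [0, 0, 3.5], 0],
    [-1, [0, 0, 3.5], 0],
    [-1, [0, 0, 2], 0],
    [-1, [0, 1, 0], 0],
    [-1, [0, 3, 0], 0],
    [-1, [0, 3, 0], 0],
    [-1, [0, 3, 0], 0],
    [-1, [0, 3, 0], 0],
  ],
)

```text
time: 35.4
eef_pos: [0.6518, -0.1038, 0.2529]
eef_rot: [[0.921, 0.389, -0.019], [0.389, -0.921, 0.006], [-0.015, -0.013, -1.0]]
force: [-0.9, 0.4, -2.1]
finger_gap: 0.0378
```

Call:
servo_tool(
  increments=[
    [-1, [0, 3, 0], 0],
    [-1, [0, 3.5, 0], 0],
    [-1, [0, 3.5, 0], 0],
    [-1, [0, 3.5, 0], 0],
    [-1, [0, 3.5, 0], 0],
    [-1, [0, 3.5, 0], 0],
    [-1, [0, 3.5, 0], 0],
    [-1, [0, 3.5, 0], 0],
    [-1, [0, 3.5, 0], 0],
    [-1, [0, 3, 0], 0],
    [-1, [0, 1.5, 0], 0],
    [-1, [0, 0, 0], 0],
  ],
)

```text
time: 36.9
eef_pos: [0.6316, 0.2716, 0.221]
eef_rot: [[0.916, 0.394, -0.069], [0.396, -0.918, 0.006], [-0.061, -0.032, -0.998]]
force: [0.1, -1.5, -1.3]
finger_gap: 0.0382
```

Call:
servo_tool(
  increments=[
    [-1, [0.6, -0.4, 0], 0],
    [-1, [0, 0, -1.5], 0],
    [-1, [0, 0, -2], 0],
    [-1, [0, 0, -2.5], 0],
    [-1, [0, 0, -2], 0],
    [-1, [0, 0, -1.5], 0],
    [-1, [0, 0, -1], 0],
    [-1, [0, 0, 0], 0],
  ],
)

```text
time: 37.9
eef_pos: [0.6368, 0.2613, 0.1059]
eef_rot: [[0.918, 0.389, -0.074], [0.39, -0.921, 0.003], [-0.067, -0.031, -0.997]]
force: [-0.1, -0.4, -1.2]
finger_gap: 0.0384
```

Call:
servo_tool(
  increments=[
    [-1, [0.5, 0.4, -0.8], 0],
    [-1, [0, 0, -1], 0],
    [-1, [0, 0, -1], 0],
    [-1, [0, 0, -0.6], 0],
    [-1, [0, 0, 0], 0],
  ],
)

```text
time: 38.52
eef_pos: [0.6438, 0.2664, 0.0718]
eef_rot: [[0.918, 0.389, -0.07], [0.391, -0.921, 0.004], [-0.063, -0.031, -0.998]]
force: [-0.5, 0.8, -1.7]
finger_gap: 0.0381
```

Call:
servo_tool(
  increments=[
    [-1, [0, 0, -0.4], 0],
    [-1, [0, 0, -0.3], 0],
    [-1, [0, 0, -0.2], 0],
    [-1, [0, 0, 0], 0],
  ],
)

```text
time: 39.02
eef_pos: [0.6443, 0.2664, 0.063]
eef_rot: [[0.919, 0.389, -0.068], [0.39, -0.921, 0.004], [-0.061, -0.031, -0.998]]
force: [1.3, 0.4, -1.2]
finger_gap: 0.0383
```

Call:
servo_tool(
  increments=[
    [-1, [0, 0, -0.2], 0],
    [-1, [0, 0, -0.1], 0],
    [-1, [0, 0, -0.1], 0],
    [-1, [0, 0, -0.1], 0],
  ],
)

```text
time: 39.52
eef_pos: [0.646, 0.2673, 0.0615]
eef_rot: [[0.919, 0.389, -0.065], [0.391, -0.921, 0.006], [-0.057, -0.031, -0.998]]
force: [-0.8, -0.1, 4.5]
finger_gap: 0.0382
```

Call:
servo_tool(
  increments=[
    [-1, [-0.1, 0, -0.2], 0],
    [-1, [-0.1, 0, -0.2], 0],
    [-1, [-0.1, 0, -0.2], 0],
    [-1, [-0.1, 0, -0.1], 0],
  ],
)

```text
time: 40.02
eef_pos: [0.6457, 0.2675, 0.0615]
eef_rot: [[0.919, 0.39, -0.057], [0.391, -0.92, 0.006], [-0.05, -0.028, -0.998]]
force: [-1.8, -1.1, 4.4]
finger_gap: 0.0382
```

Call:
servo_tool(
  increments=[
    [-1, [-0.1, 0, -0.3], 0],
    [-1, [-0.1, 0, -0.3], 0],
    [-1, [-0.1, 0, -0.3], 0],
    [-1, [-0.1, 0, -0.3], 0],
    [-1, [-0.1, 0, -0.3], 0],
    [-1, [-0.1, 0, -0.3], 0],
    [-1, [-0.1, 0, -0.3], 0],
    [-1, [0, 0, -0.1], 0],
  ],
)

```text
time: 41.02
eef_pos: [0.6485, 0.2693, 0.0617]
eef_rot: [[0.92, 0.391, -0.038], [0.392, -0.92, 0.009], [-0.032, -0.024, -0.999]]
force: [-1.0, -1.4, 4.0]
finger_gap: 0.0383
```

Call:
servo_tool(
  increments=[
    [-1, [0, 0, 0.3], 0],
    [-1, [-0.4, -0.2, 0.1], 0],
    [-1, [-0.3, -0.1, 0], 0],
    [-1, [0, 0, 0], 0],
  ],
)

```text
time: 41.52
eef_pos: [0.6391, 0.2655, 0.0619]
eef_rot: [[0.919, 0.391, -0.042], [0.392, -0.92, 0.008], [-0.035, -0.024, -0.999]]
force: [0.3, 0.5, -1.0]
finger_gap: 0.038
```

```bash
python3 - <<'E'
from h import *
s=snap('wrist','w9'); cv2.imwrite('pics/c9.png',s['pixels'][100:440,120:520]); print(monitor.get_state()['eef_pos'])
E
```

```text
[0.63917173 0.26545387 0.06187019]
```

View pics/c9.png

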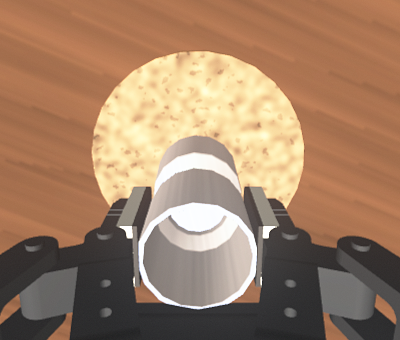

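The cork's visible edges are left (212,252), right (424,252) and top (318,150). The jigger is centred between left and right.

```bash
python3 - <<'E'
from h import *
s=load('w9'); P=np.array([ray(s,u,v,.008)[:2] for u,v in((212,252),(424,252),(318,150),(241,175),(395,178))])
A=np.c_[2*P,np.ones(len(P))]; x=np.linalg.lstsq(A,(P**2).sum(1),rcond=None)[0]; print('cork',x[:2].round(4),'r',np.sqrt(x[2]+x[:2]@x[:2]).round(4))
print('jig rim centre',ray(s,318,355,.099).round(4))
E
```

```text
cork [0.6401 0.2669] r 0.0599
jig rim centre [0.6391 0.2638 0.099 ]
```

Call:
servo_tool(
  increments=[
    [-1, [0.2, 0.1, -0.1], 0],
    [-1, [0, 0, -0.2], 0],
    [-1, [0, 0, -0.1], 0],
    [-1, [0, 0, 0], 0],
  ],
)

```text
time: 42.08
eef_pos: [0.6431, 0.2674, 0.0616]
eef_rot: [[0.92, 0.391, -0.039], [0.392, -0.92, 0.01], [-0.032, -0.024, -0.999]]
force: [0.7, 0.2, -1.4]
finger_gap: 0.0382
```

Call:
servo_tool(
  increments=[
    [-1, [-0.1, 0, -0.1], 0],
    [-1, [0, 0, -0.2], 0],
    [0.2, [0, 0, 0], 0],
    [1, [0, 0, 0], 0],
    [1, [0, 0, 0], 0],
    [1, [0, 0, 0], 0],
    [1, [0, 0, 0], 0],
    [1, [0, 0, 1.5], 0],
    [1, [0, 0, 3], 0],
    [1, [0, 0, 4], 0],
    [1, [0, 0, 4], 0],
    [1, [0, 0, 4], 0],
  ],
)

```text
time: 43.58
eef_pos: [0.6402, 0.2668, 0.2278]
eef_rot: [[0.919, 0.391, -0.043], [0.391, -0.92, 0.008], [-0.036, -0.025, -0.999]]
force: [0.0, 0.9, 0.4]
finger_gap: 0.0851
```

Call:
servo_tool(
  increments=[
    [1, [-1, -1, 3], 0],
    [1, [-3, -3, 2], 0],
    [1, [-3, -4, 0], 0],
    [1, [-1, -2, 0], 0],
    [1, [0, 0, 0], 0],
  ],
)

```text
time: 44.2
eef_pos: [0.562, 0.1658, 0.2942]
eef_rot: [[0.92, 0.392, -0.021], [0.393, -0.92, 0.013], [-0.014, -0.02, -1.0]]
force: [0.7, 0.0, -0.0]
finger_gap: 0.0854
```

```bash
python3 - <<'E'
from h import *
s=snap('scene','s10'); w=snap('wrist','w10'); print(monitor.get_state()['eef_pos'])
c=np.zeros((600,400,3),np.uint8); c[:300]=cv2.resize(s['pixels'],(400,300)); c[300:]=cv2.resize(w['pixels'],(400,300))
cv2.imwrite('pics/c10.png',cv2.resize(np.hstack([c[:300],c[300:]]),(800,300)))
E
```

```text
[0.56264766 0.16704361 0.29364513]
```

View pics/c10.png

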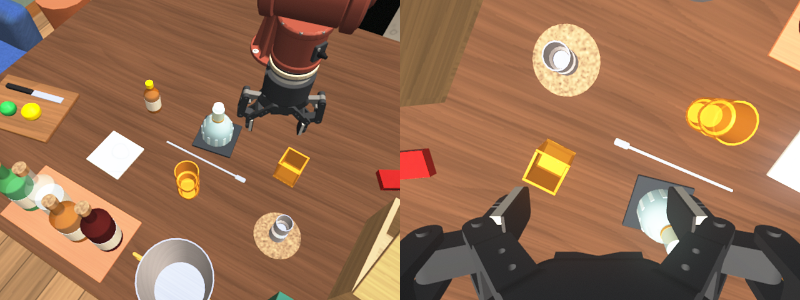

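Everything stands in both views: jigger on the cork, decanter on the slate, tumblers stacked. I'll check the offsets numerically.

```bash
python3 - <<'E'
from h import *
w=load('w10'); 
print('jig',ray(w,256,93,.098).round(4),'cork',ray(w,266,96,.008).round(4))
s=load('s8'); print('slate(scene)',ray(s,348,217.5,.008).round(4),'stopper(scene)',ray(s,349,170,.15).round(4))
t=snap('top','t11'); x,y=230,220; cv2.imwrite('pics/c11.png',cv2.resize(t['pixels'][150:340,150:460],None,fx=2.5,fy=2.5))
E
```

```text
jig [0.6367 0.2597 0.098 ] cork [0.6412 0.2671 0.008 ]
slate(scene) [ 0.4496 -0.004   0.008 ] stopper(scene) [ 0.4511 -0.0069  0.15  ]
```

View pics/c11.png

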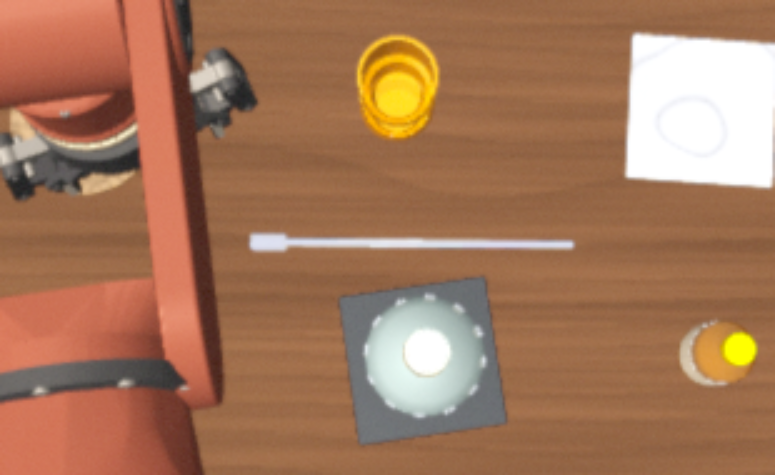

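```bash
python3 - <<'E'
from h import *
t=load('t11'); print('dec',ray(t,150+427/2.5,150+352/2.5,.15).round(4),'stack',ray(t,150+398/2.5,150+76/2.5,.133).round(4))
w=load('w10'); cv2.imwrite('pics/c12.png',cv2.resize(w['pixels'][30:160,200:330],None,fx=4.5,fy=4.5,interpolation=cv2.INTER_CUBIC))
E
```

```text
dec [ 0.4484 -0.0128  0.15  ] stack [0.6511 0.0093 0.133 ]
```

View pics/c12.png

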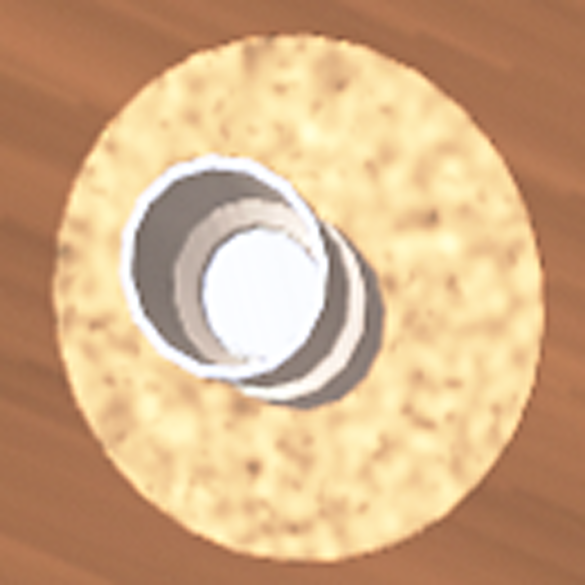

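The jigger's rim centre is (224.5,268) in the crop, which is (249.9,89.6) in the full frame. The cork's centre is (299,298), or (266.4,96.2).

```bash
python3 - <<'E'
from h import *
w=load('w10'); a=ray(w,249.9,89.6,.098);b=ray(w,266.4,96.2,.008); d=np.hypot(*(a-b)[:2]); print(a.round(4),b.round(4),d.round(4))
if d<.009: robot.hand_in(); print('handed in')
E
```

```text
[0.6372 0.2655 0.098 ] [0.6412 0.2666 0.008 ] 0.0041
the job is handed in; nothing more can be done
handed in
```

I did the whole job in order and handed it in after about 44 s of robot time; the hand-in reports no verdict. The tile's tumbler is stacked in its twin, and the jigger was parked on the tile. Then the decanter went to the slate and the jigger to the cork.

| Item | Last check | Allowed |
|---|---|---|
| Tumbler stack | rim at about 0.133 m height and concentric with the twin, as a seated stack should be; axes within 2 mm in every view | 6 mm |
| Decanter | within 2 mm of the slate's centre (top camera) | 15 mm |
| Jigger | 4 mm from the cork's centre (wrist camera) | 15 mm |

- **At rest:** all three looked upright and let go. In the last pictures the square tumbler and the bitters bottle stood undisturbed, and the gripper was clear of everything.
- **Scene camera:** it read about 4–8 mm off in y against the other two cameras, so I used it only for relative checks.
- **Jigger placement:** the tool had tilted about 0.07 rad by the time it reached the cork. I worked that down to about 0.04 rad by pressing gently, re-centred the jigger and then let go.
- **Coarse reading:** a first rough look put the jigger about 9 mm off the cork's centre; the enlarged crop gave the 4 mm above.

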